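Pop a sweets tin out of the counter dispenser and stop it with the other finger

ROBOT

A 6-joint arm with a two-finger parallel gripper is mounted at the origin on the work surface. World frame = base frame: x ahead of the robot, y to its left, z up, the work surface at z = 0. Lengths are in m, angles in rad, forces in N, time in s.
With the tool pointing down it reaches from about 0.275 to 0.775 m from the base axis. Payload 14.6 kg.
Tool frame: the origin (TCP) lies at the very end of the fingers, on their centre line; the grasp point (between the pads) lies 19 mm behind it (ctrl.tcp_to_grasp is the z of the grasp point in the tool frame, in m); z points along the fingers, y is the line along which they close (so a half turn about z gives the same grasp; the last joint's range is limited). The gripper opens to 85 mm and grips with 20 to 120 N. Pads are 22 mm wide; open, the fingers measure 114 mm over their backs; the gripper's body (76 mm by 85 mm) begins 54 mm behind the grasp point. The pads swing forward as they close: fully open they stand 13 mm farther back than shut.
Start: joints at [-1.466, 0.263, -0.048, 1.259, 0, 1.415], TCP at [0.135, -0.507, 0.231] pointing down, gripper open.
Joint ranges: [-2.65, 2.65], [-0.89, 1.7], [-1.18, 1.37], [-2.13, 2.11], [-1.35, 1.29], [-3.14, 3.14]. Speed limits (rad/s): [1.89, 1.89, 2.57, 2.79, 3.14, 3.14].

INTERFACE

Orientations are given as a rotation vector (axis times angle).
In Python, from plant import telemetry, eyes, workorder, ctrl gives the robot as it stands.
- The arm moves only by the tool move_arm, never from a script. Its argument "motion" is a list of rows, each a list of 7 numbers: the shift along the tool's x, y, z in cm, then the turn, a rotation vector about the tool's x, y, z in degrees, then the opening, from -1 (shut) to 1 (fully open). In form: [[x, y, z, rx, ry, rz, claw], ...]. A call has 1 to 10 rows; each row is the pose to reach, as a shift and turn from the pose commanded when the call began, along the tool's axes at that moment; what a row does not reach only later rows make up. A row lasts 1/8 s, in which the tool goes at most 62.5 mm and 10.7 degrees, less where a joint would pass 70% of its speed; a pose out of reach is approached as far as the arm can. A call with a gripper value outside its range is refused whole. The fingers move at their own pace and stop on an object; the grip force is fixed at half the most. Time passes only in rows, so rows that repeat a pose let the fingers close. It gives the time, the measured TCP pose, the force, the opening and the grip force at its end, in the units of the state.
- telemetry.get_obs(): the state, without advancing time (a new reading comes with each control period).
- eyes.read_camera(name): name is "side" or "top"; returns a dict with "frame" (480x640x3 uint8, blue, green, red), "z_map" (480x640 float32, m along the optical axis (not along the pixel's ray), 0 where there is no reading), "mtx" (3x3 intrinsics, pixels), "D" ([k1, k2, p1, p2, k3] as OpenCV has them; the pictures are not rectified), "R" (3x3) and "t" (3): a world point X has camera coordinates R X + t. Camera axes: x right, y down, z forward; pixel columns grow to the right and rows downward; lengths in m; the calibration is good to about 2 mm. A picture is of the moment at which its call begins.
- workorder.hand_in(): hands the job in; it is judged then, once.
Trained networks look in a picture, given as the dict that the camera call returned (one of the last four; its "shot" number tells which), for a name from the list of things; names that differ only in an ending like _2 or _b are one class to them, and where a whole thing is asked for, a point or a joint stands for the part that bears it (a point fixed in the world has none). Each returns a list of dicts, best first, with "conf" (0 to 1); they miss things now and then, are a little off and sometimes report something else, mostly with a low value. They report only what shows in the picture. A call takes as long as a camera call. They do not tell look-alikes from the thing itself.
- eyes.find_in(picture, label): "box" ([left, top, right, bottom] in pixels, round what is visible of it).
- eyes.regions_of(picture, label): "pixels" (480x640 bool, what is visible of it) and "box" ([left, top, right, bottom] in pixels, round what is visible of it).
The state is a dict: "time": time; "q": joint angles; "joint_vel": joint speeds; "effort": joint torques, N m; "position": TCP position; "tcp_rot": TCP orientation; "contact_force": force on the tool from outside, world axes, zero at the start; "moment": the same for the moment, N m; "gripper_width": opening from 0.0 (shut) to 1.0 (fully open); "grasp_force": force on a finger pad.
Only numpy, scipy, OpenCV 4.12 (cv2) and the standard library are available. Lean on these libraries where they do the work, as an engineer would, in place of code of your own. Each camera call takes 0.05 s, during which the arm holds its last target. There are 200 camera calls.

TASK

Get the red sweets tin out of its catch: with one fingertip press down the yellow key beside the red tin's lane, and let the other finger, standing in that lane, stop the tin as it pops forward, before it slides out over the front edge of the dispenser. Grip and lift nothing, and leave the green tin in its catch and the canister, jar and carton where they are. Finish while still holding: the key kept pressed down and the popped tin resting against the finger.

Things in the scene. Friction and masses are not known exactly. Their poses are not given: they have to be found in the camera images.
- dispenser: White two-lane spring dispenser fixed to the counter, blue housing at its back. Origin: middle, on the counter; x forward along the lanes (tins pop to +x), y left, z up. In its frame, mm: base x -115 to 95, y -111 to 111, deck (lane floor) z 30; blue housing x -115 to -73, up to z 70; left lane y 5 to 53, left key y 59 to 105, right ones mirrored.
- tin_red: Red sweets tin, brass band, 60 long (x, along the lane) x 44 wide x 24 high, 80 to 145 g; origin: centre of its underside. Waits in the left or the right lane at dispenser x -29, y 29 or -29, z 30, front face against the catch. Popped when 12 mm or more forward of that, lost when over 94 mm forward (its front past the front edge).
- tin_green: Green tin of the same make, in the other lane behind its own catch; it must stay there. Origin: centre of its underside.
- key_left (a joint): Yellow push key of the left (+y) lane, m: 0 up, 0.010 fully down (hard stop), moves straight down. About 8 mm down its catch lets the tin go. Spring 1.2 N to start, 4.2 N fully down, plus up to 3.5 N of rubbing at the catch until the tin is free. It springs up when let go, and its catch then comes up under the tin.
- key_right (a joint): Yellow push key of the right (-y) lane, m: 0 up, 0.010 fully down (hard stop), moves straight down. About 8 mm down its catch lets the tin go. Spring 1.2 N to start, 4.2 N fully down, plus up to 3.5 N of rubbing at the catch until the tin is free. It springs up when let go, and its catch then comes up under the tin.
- key_left_top (a point): Middle of the top face of the left yellow key (55 long in dispenser x, 46 wide, moves with the key); dispenser x 47.5, y 82, z 46 when up, 36 when down.
- key_right_top (a point): Middle of the top face of the right yellow key (55 long in dispenser x, 46 wide, moves with the key); dispenser x 47.5, y -82, z 46 when up, 36 when down.
- lane_left (a point): Point on the deck in the middle of the left lane's front part, level with the key's middle (dispenser x 47.5, y 29, z 30). Lane 48 wide between its walls, open at the front edge 47.5 ahead of this point. Walls 4 to 6 thick, 5 high above the deck here, 20 high beside the waiting tin (dispenser x -75 to 0). Key and lane stand side by side, centres 53 apart.
- lane_right (a point): Point on the deck in the middle of the right lane's front part, level with the key's middle (dispenser x 47.5, y -29, z 30). Lane 48 wide between its walls, open at the front edge 47.5 ahead of this point. Walls 4 to 6 thick, 5 high above the deck here, 20 high beside the waiting tin (dispenser x -75 to 0). Key and lane stand side by side, centres 53 apart.
- catch_left (a point): Foot of the left lane's catch tooth on the deck, dispenser x 5: tooth 6 thick, 30 wide, 8 high, joined to the key, sinks below the deck as the key goes down. Then a spring pusher behind the tin (4.5 N, falling to 2 N over its 85 stroke) drives it forward and keeps pressing; a tin that nobody stops is over the front edge in about 0.2 s.
- catch_right (a point): Foot of the right lane's catch tooth on the deck, dispenser x 5: tooth 6 thick, 30 wide, 8 high, joined to the key, sinks below the deck as the key goes down. Then a spring pusher behind the tin (4.5 N, falling to 2 N over its 85 stroke) drives it forward and keeps pressing; a tin that nobody stops is over the front edge in about 0.2 s.
- canister: Green and yellow upright snack canister, 72 diameter, 150 high, to the left of the dispenser near its back (bystander); origin at the centre of its underside.
- jar: Amber jar with a red cap, 66 diameter, 90 high, to the right of the dispenser (bystander); origin at the centre of its underside.
- carton: Orange carton, 85 x 55 x 35 high, to the left of the dispenser near its front (bystander); origin at the centre of its underside.
Mind the look-alikes: they are no part of the job. What is shaped like the tin_red but purple is not meant.

How it is judged:
By the outcome, as a careful person would: the job done as asked, in the order asked, and still so for the second after the job is handed in, while the arm keeps its last pose, push and grip.
It also fails if it takes over 27 s, if anything falls off the work surface, if the arm or the gripper's body presses on something with over 40 N, if the wrist force passes 120 N, or if a joint passes its speed limit or range.

## Working session

There is one attempt and no reset: what is moved stays moved. The work goes in short steps, Python scripts to look and compute and a tool call to move; the robot and the scene stay as the last step left them, time stands still between calls to the robot, and variables do not carry over. Pictures are saved under pics/ and viewed, at most 10 in all, crops included, and the job is handed in when it is done.

Besides the shell and the picture viewer there is one more tool, called after ">>>" as name([rows], argument=value, ...), one row to a line, values as JSON. move_arm: Moves the arm, as the interface text tells. Its arguments: {"type":"object","properties":{"motion":{"type":"array","items":{"type":"array","items":{"type":"number"}}}},"required":["motion"]}

```bash
mkdir -p pics
cat > h.py <<'E'
import numpy as np,cv2
from plant import telemetry, eyes, workorder, ctrl
def world(p,uv):
    uv=np.asarray(uv,float).reshape(-1,2)
    n=cv2.undistortPoints(uv.reshape(-1,1,2),p["mtx"],np.array(p["D"])).reshape(-1,2)
    d=p["z_map"][uv[:,1].astype(int),uv[:,0].astype(int)]
    c=np.c_[n*d[:,None],d]
    return ((c-p["t"])@p["R"])[d>0]
def proj(p,X):
    return cv2.projectPoints(np.asarray(X,float).reshape(-1,3),cv2.Rodrigues(np.array(p["R"]))[0],np.array(p["t"],float),p["mtx"],np.array(p["D"]))[0].reshape(-1,2)
E
python3 - <<'E'
from h import *
o=telemetry.get_obs();print(o["time"],o["position"],o["tcp_rot"],o["gripper_width"])
for n in("top","side"):
    p=eyes.read_camera(n);cv2.imwrite(f"pics/{n}0.png",p["frame"])
    for l in("dispenser","tin_red","tin_green","key_left","key_right","canister","jar","carton"):
        for r in eyes.regions_of(p,l)[:3]:
            v,u=np.nonzero(r["pixels"]);X=world(p,np.c_[u,v])
            print(n,l,round(r["conf"],2),np.round(r["box"]),np.round(np.median(X,0),3) if len(X) else None)
print(p["mtx"])
E
```

```text
0.0 [ 0.13485099 -0.50709914  0.23082159] [-3.11407694e+00 -4.06883027e-01 -6.55123353e-05] 1.0032632018113479
top dispenser 0.62 [353. 180. 455. 273.] [ 0.54  -0.125  0.031]
top tin_red 0.79 [389. 291. 422. 312.] [ 0.346 -0.136  0.023]
top tin_red 0.75 [405. 221. 428. 249.] [ 0.511 -0.153  0.053]
top tin_red 0.73 [448. 301. 463. 323.] [ 0.321 -0.258  0.023]
top tin_green 0.96 [378. 220. 404. 247.] [ 0.516 -0.097  0.052]
top key_left 0.83 [364. 185. 396. 218.] [ 0.595 -0.052  0.045]
top key_left 0.73 [428. 194. 448. 220.] [ 0.579 -0.214  0.045]
top key_right 0.64 [431. 196. 451. 221.] [ 0.581 -0.215  0.045]
top canister 0.86 [307. 212. 338. 245.] [0.515 0.076 0.149]
top carton 0.93 [318. 159. 341. 196.] [0.649 0.052 0.034]
side dispenser 0.55 [300. 263. 423. 356.] [ 0.539 -0.178  0.032]
side dispenser 0.42 [332. 361. 378. 428.] [ 0.497 -0.375  0.067]
side tin_red 0.82 [338. 297. 367. 315.] [ 0.512 -0.157  0.055]
side tin_red 0.69 [243. 301. 279. 335.] [ 0.347 -0.146  0.023]
side tin_red 0.61 [224. 356. 262. 385.] [ 0.323 -0.271  0.023]
side tin_green 0.75 [336. 278. 365. 296.] [ 0.517 -0.104  0.054]
side key_left 0.83 [366. 262. 403. 298.] [ 0.595 -0.063  0.045]
side key_right 0.92 [367. 310. 408. 344.] [ 0.579 -0.221  0.046]
side key_right 0.25 [319. 186. 359. 262.] [0.517 0.047 0.094]
side canister 0.78 [324. 185. 356. 262.] [0.516 0.046 0.095]
side jar 0.59 [331. 362. 373. 428.] [ 0.496 -0.375  0.066]
side carton 0.62 [380. 234. 424. 264.] [0.648 0.033 0.032]
[[581.59223925   0.         324.02217108]
 [  0.         581.59223925 232.05267212]
 [  0.           0.           1.        ]]
```

```bash
cat >> h.py <<'E'
def cloud(p):
    v,u=np.nonzero(p["z_map"]>0);X=world(p,np.c_[u,v]);return X,p["frame"][v,u],u,v
E
python3 - <<'E'
from h import *
ims=[]
for n in("top","side"):
    p=eyes.read_camera(n);X,c,u,v=cloud(p)
    hsv=cv2.cvtColor(c[None],cv2.COLOR_BGR2HSV)[0].astype(int)
    for nm,lo,hi,z0,z1 in(("yellow",18,35,.036,.056),("blue",95,130,.06,.08),("red",-1,8,.04,.065),("green",40,85,.04,.065)):
        m=(hsv[:,0]>lo)&(hsv[:,0]<hi)&(hsv[:,1]>100)&(X[:,2]>z0)&(X[:,2]<z1)&(abs(X[:,0]-.53)<.14)&(abs(X[:,1]+.13)<.14)
        for s in ([X[:,1]>-.13,X[:,1]<-.13] if nm=="yellow" else [X[:,1]<9]):
            k=m&s
            if k.sum()>20:
                r=cv2.minAreaRect((X[k,:2]*1000).astype(np.float32))
                print(n,nm,k.sum(),np.round(r[0],1),np.round(r[1],1),round(r[2],1),np.round(X[k].mean(0)*1000,1))
    f=p["frame"]; f=f[130:350,290:500] if n=="top" else f[170:440,210:440]
    ims.append(cv2.resize(f,(400,400*f.shape[0]//f.shape[1]))[:419])
H=min(i.shape[0] for i in ims)
cv2.imwrite("pics/a.png",np.hstack([i[:H] for i in ims]))
E
```

```text
top yellow 505 [561.2 -63.4] [142.8  60.2] 17.8 [583.8 -58.7  46.3]
top yellow 508 [ 546.8 -196.5] [ 61.6 140.8] 60.5 [ 570.2 -205.9   46. ]
top blue 851 [ 447.9 -118.5] [115.   41.5] 84.1 [ 447.8 -118.3   68.8]
top red 300 [ 511.1 -154.5] [44.4 59.3] 83.5 [ 510.4 -153.4   52.8]
top green 222 [516.7 -96.9] [42.7 58.1] 86.0 [516.5 -96.5  53.2]
side yellow 535 [565.1 -63.8] [131.1  57.5] 17.4 [587.3 -62.2  46.2]
side yellow 720 [ 551.9 -199.8] [ 62.8 134. ] 59.0 [ 575.4 -216.    45.9]
side blue 888 [ 449.1 -121.8] [118.6  39.6] 84.6 [ 448.2 -128.2   69.6]
side red 390 [ 512.  -156.6] [44.1 58.2] 84.9 [ 511.1 -158.5   54.3]
```

View pics/a.png

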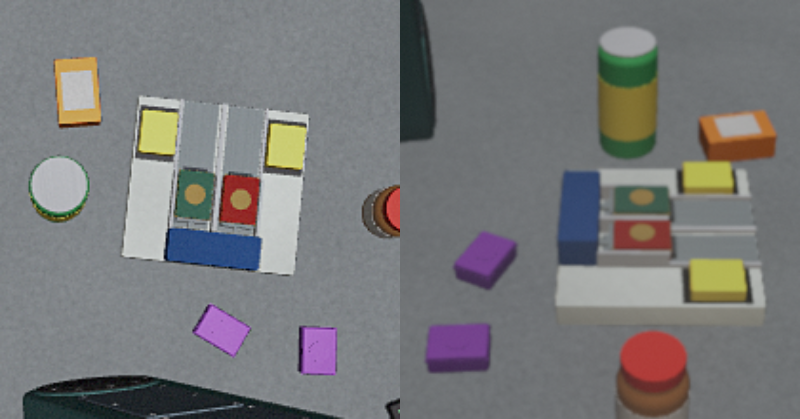

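The red tin is in the right lane: crop (240,200), full image about (416,235). The possible confusions are the purple tins at full (405,301) and (455,312), and the green tin at (391,233). The key I want is the right one, at full (440,207). Next I refine the dispenser pose and compute the shift to hover above it.

```bash
cat >> h.py <<'E'
from scipy.spatial.transform import Rotation as R
def fit(p,dbg=1):
    X,c,u,v=cloud(p);hsv=cv2.cvtColor(c[None],cv2.COLOR_BGR2HSV)[0].astype(int)
    P=[]
    for s in(1,-1):
        k=(hsv[:,0]>18)&(hsv[:,0]<35)&(hsv[:,1]>100)&(X[:,2]>.034)&(X[:,2]<.056)&(abs(X[:,0]-.59)<.045)&(abs(X[:,1]+.133-s*.082)<.04)
        r=cv2.minAreaRect((X[k,:2]*1000).astype(np.float32));P.append(np.array(r[0]))
        if dbg:print("key",s,k.sum(),np.round(r[0],1),np.round(r[1],1),round(r[2],1),"z",np.round(np.median(X[k,2])*1000,1))
    d=P[0]-P[1];yaw=np.arctan2(-d[0],d[1]);e=np.array([np.cos(yaw),np.sin(yaw)])
    return (P[0]+P[1])/2-47.5*e,yaw
def goal(o,yaw,x,y,z):
    s=telemetry.get_obs();Rt=R.from_rotvec(s["tcp_rot"])
    c,n=np.cos(yaw),np.sin(yaw)
    w=np.array([o[0]+c*x-n*y,o[1]+n*x+c*y,z])/1000
    Rg=R.from_matrix(np.array([[c,n,0],[n,-c,0],[0,0,-1]]).T)
    print("t",s["time"],"goal",np.round(w,4),"cm",np.round(Rt.inv().apply(w-s["position"])*100,2),"deg",np.round((Rt.inv()*Rg).as_rotvec(degrees=True),2))
E
python3 - <<'E'
from h import *
for n in("top","side"):
    o,y=fit(eyes.read_camera(n));print(n,o,np.degrees(y))
goal([542,-129.5],np.radians(-5.4),44,-55.5,100)
E
```

```text
key 1 433 [587.3 -52.5] [80.8 49.5] 2.2 z 45.0
key -1 443 [ 580.9 -214.3] [46.8 56.7] 85.9 z 44.9
top [ 536.66133187 -131.56797684] -2.255182105000705
key 1 486 [597.9 -53.4] [47.6 57.7] 85.1 z 45.9
key -1 706 [ 581.  -216.9] [48.8 55.9] 82.8 z 45.8
side [ 542.20337711 -130.26080985] -5.922625904884658
t 1.1 goal [ 0.5806 -0.1889  0.1   ] cm [ 51.26 -19.33  13.13] deg [ 0.   -0.   20.29]
```

>>> move_arm([
  [51.3,-19.3,3,0,0,20.3,-0.1],
  [51.3,-19.3,3,0,0,20.3,-0.1],
  [51.3,-19.3,3,0,0,20.3,-0.1],
  [51.3,-19.3,3,0,0,20.3,-0.1],
  [51.3,-19.3,3,0,0,20.3,-0.1],
  [51.3,-19.3,3,0,0,20.3,-0.1],
  [51.3,-19.3,3,0,0,20.3,-0.1],
  [51.3,-19.3,3,0,0,20.3,-0.1],
  [51.3,-19.3,8,0,0,20.3,-0.1],
  [51.3,-19.3,13,0,0,20.3,-0.1],
])

```text
time: 2.35
position: [0.584, -0.1876, 0.1008]
tcp_rot: [3.137, -0.144, 0.005]
contact_force: [0.4, -0.8, -1.5]
gripper_width: 0.45
grasp_force: 0.0
```

>>> move_arm([
  [-0.2,0,1.5,0,0,0,-0.1],
  [-0.2,0,3.5,0,0,0,-0.1],
  [-0.2,0,3.5,0,0,0,-0.1],
])

```text
time: 2.72
position: [0.5783, -0.1885, 0.0652]
tcp_rot: [-3.137, 0.148, 0.004]
contact_force: [-0.1, 0.1, 0.3]
gripper_width: 0.454
grasp_force: 0.0
```

Run:
```python
from h import *
ims=[]
o=[542,-130];y=np.radians(-5.4);c,n=np.cos(y),np.sin(y)
s=telemetry.get_obs();print(s["time"],s["position"],s["contact_force"],s["gripper_width"])
goal(o,y,44,-55.5,36)
for nm in("top","side"):
    p=eyes.read_camera(nm);f=p["frame"].copy()
    pts=[(44,-82,46),(44,-29,30),(20,-59,46),(75,-59,46),(75,-105,46),(20,-105,46)]
    W=[[(o[0]+c*a-n*b)/1e3,(o[1]+n*a+c*b)/1e3,z/1e3] for a,b,z in pts]
    uv=proj(p,W)
    a,b=(330,160) if nm=="top" else (295,235)
    k=4; g=cv2.resize(f[b:b+125,a:a+100 if nm=="top" else a+130],None,fx=k,fy=k,interpolation=cv2.INTER_CUBIC)
    g=cv2.resize(g,(400,480))if 0 else g
    for q in uv: cv2.circle(g,tuple(int(t) for t in (q-[a,b])*k),3,(255,0,255),-1)
    ims.append(g[:, :400])
cv2.imwrite("pics/b.png",np.hstack(ims))
```

```text
2.725 [ 0.57832196 -0.18849037  0.06516452] [-0.05237312  0.11824516  0.32342346] 0.4544738986718242
t 2.725 goal [ 0.5806 -0.1894  0.036 ] cm [0.24 0.07 2.92] deg [-0.05  0.13 -0.01]
```

View pics/b.png

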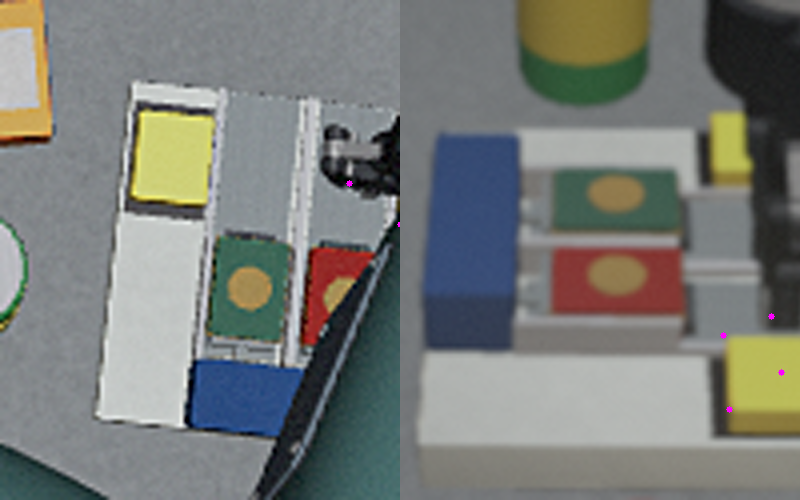

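The top view shows the lane finger over the red lane (crop 345,150) and the red tin still waiting. The side crop cut the fingers off, so I'll look further right in the side view.

Run:
```python
from h import *
o=np.array([542,-130]);y=np.radians(-5.4);c,n=np.cos(y),np.sin(y)
p=eyes.read_camera("side");f=p["frame"]
X,col,u,v=cloud(p)
d=X[:,:2]*1000-o;D=np.c_[d@[c,n],d@[-n,c],X[:,2]*1000]
k=(D[:,0]>15)&(D[:,0]<80)&(D[:,1]>-100)&(D[:,1]<-10)&(D[:,2]>52)&(D[:,2]<110)
for a,b in((-100,-55.5),(-55.5,-10)):
    m=k&(D[:,1]>a)&(D[:,1]<b);m2=m&(D[:,2]<75)
    print(m.sum(),m2.sum(),np.round(np.percentile(D[m2],[2,50,98],axis=0),1).tolist() if m2.sum() else'')
g=cv2.resize(f[235:360,330:460],None,fx=5,fy=5,interpolation=cv2.INTER_CUBIC)[:600]
pts=[(44,-82,46),(44,-29,30),(20,-59,46),(75,-59,46),(75,-105,46),(20,-105,46)]
for q in proj(p,[[(o[0]+c*a-n*b)/1e3,(o[1]+n*a+c*b)/1e3,z/1e3] for a,b,z in pts]): cv2.circle(g,tuple(int(t) for t in (q-[330,235])*5),3,(255,0,255),-1)
cv2.imwrite("pics/c.png",g)
```

```text
147 17 [[32.4, -81.2, 68.7], [42.1, -79.7, 71.2], [52.6, -77.7, 74.4]]
19 3 [[32.7, -35.4, 72.3], [32.8, -35.3, 74.6], [32.8, -33.0, 74.8]]
```

View pics/c.png

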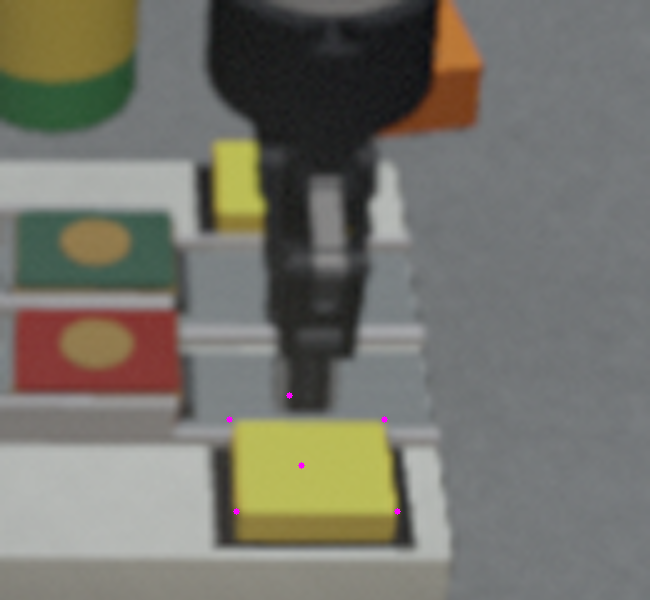

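The fingertips are at z≈68–70, x≈42. The lane finger is at y≈-33 (crop 308,400) and the key finger at y≈-78, above the key. Now descending to contact.

>>> move_arm([
  [0.2,0,1.0,0,0,0,-0.1],
  [0.2,0,2.0,0,0,0,-0.1],
  [0.2,0,2.2,0,0,0,-0.1],
  [0.2,0,2.4,0,0,0,-0.1],
  [0.2,0,2.5,0,0,0,-0.1],
])

```text
time: 3.5
position: [0.581, -0.189, 0.0413]
tcp_rot: [-3.138, 0.148, 0.0]
contact_force: [-1.4, 0.3, 4.5]
gripper_width: 0.445
grasp_force: 1.9
```

>>> move_arm([
  [0,0,0.3,0,0,0,-0.1],
  [0,0,0.6,0,0,0,-0.1],
  [0,0,0.8,0,0,0,-0.1],
  [0,0,0.9,0,0,0,-0.1],
  [0,0,0.9,0,0,0,-0.1],
])

```text
time: 4.12
position: [0.5817, -0.1893, 0.034]
tcp_rot: [3.137, -0.149, 0.003]
contact_force: [-5.9, 4.7, 28.1]
gripper_width: 0.449
grasp_force: 15.9
```

```bash
cat > look.py <<'E'
from h import *
import sys
o=np.array([542,-130]);y=np.radians(-5.4);c,n=np.cos(y),np.sin(y)
s=telemetry.get_obs();print(s["time"],s["position"],s["contact_force"],s["gripper_width"],s["grasp_force"])
p=eyes.read_camera("side");f=p["frame"];X,col,u,v=cloud(p)
hsv=cv2.cvtColor(col[None],cv2.COLOR_BGR2HSV)[0].astype(int)
d=X[:,:2]*1000-o;D=np.c_[d@[c,n],d@[-n,c],X[:,2]*1000]
for nm,h0,h1,y0,y1,x0 in(("key",18,35,-110,-57,15),("keyL",18,35,57,110,15),("red",-1,9,-55,-3,-70),("green",40,85,3,55,-70)):
    k=(hsv[:,0]>h0)&(hsv[:,0]<h1)&(hsv[:,1]>90)&(D[:,1]>y0)&(D[:,1]<y1)&(D[:,0]>x0)&(D[:,0]<120)&(D[:,2]>31)&(D[:,2]<65)
    if k.sum():print(nm,k.sum(),np.round(np.percentile(D[k],[2,50,98],axis=0),1).tolist())
cv2.imwrite(sys.argv[1],cv2.resize(f[235:360,330:460],None,fx=4.5,fy=4.5,interpolation=cv2.INTER_CUBIC))
E
python3 look.py pics/d.png
```

```text
4.125 [ 0.58168449 -0.18933551  0.03403102] [-5.91440738  4.6645422  28.10211343] 0.4486859764358878 15.892325229942799
key 532 [[19.4, -104.2, 31.3], [46.1, -87.3, 35.5], [73.7, -61.1, 38.7]]
keyL 72 [[19.6, 58.9, 32.6], [24.8, 63.5, 43.1], [34.4, 84.7, 48.7]]
red 503 [[-23.8, -50.4, 36.6], [9.5, -39.4, 54.0], [33.3, -9.3, 57.2]]
```

View pics/d.png

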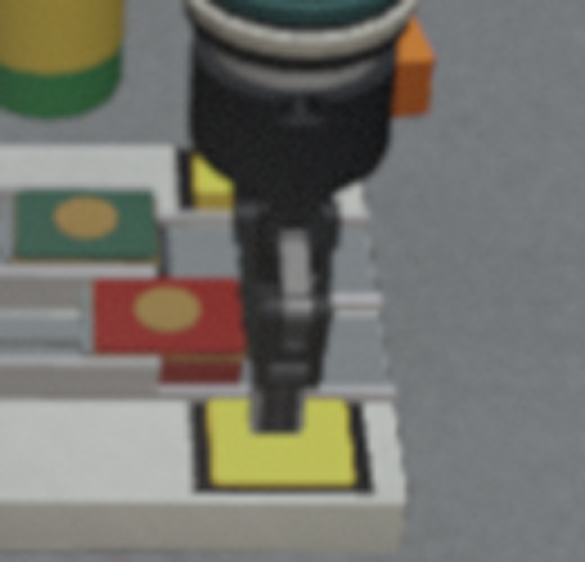

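The key is fully down, the red tin has popped about 33 mm and rests against the lane finger (crop 245,320), and green is still in its catch. I'll ease the 28 N press slightly.

>>> move_arm([
  [0,0,-0.1,0,0,0,-0.1],
  [0,0,-0.1,0,0,0,-0.1],
  [0,0,-0.1,0,0,0,-0.1],
])

```text
time: 4.55
position: [0.5816, -0.1893, 0.0343]
tcp_rot: [3.137, -0.149, 0.003]
contact_force: [-4.3, 3.1, 17.4]
gripper_width: 0.451
grasp_force: 10.9
```

```bash
python3 look.py pics/e.png
```

```text
4.55 [ 0.58162176 -0.18933055  0.03433746] [-4.327169    3.12481378 17.44978443] 0.45098195201525854 10.942580559058115
key 532 [[19.6, -104.4, 31.5], [46.4, -88.4, 35.7], [74.1, -61.4, 38.7]]
keyL 72 [[19.7, 58.7, 34.7], [24.7, 62.7, 43.8], [34.4, 86.5, 48.8]]
red 518 [[-23.7, -50.4, 36.7], [9.9, -40.0, 54.1], [33.5, -9.6, 57.5]]
```

```bash
python3 -c "
from h import *
print(workorder.hand_in())"
```

```text
the job is handed in; nothing more can be done
None
```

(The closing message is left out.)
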